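# Show the customer's choice at the market stall

## Task

Pass on a customer's order: point at the yellow pear magnet in the tray with the fingertips straight above it, about 3 cm clear, and stay there for two seconds; then point in the same way for two seconds at the gift box with the blue lid, and last press the call bell's red button down with the fingertips until it rings, and draw back from it. Do not touch the magnets, the boxes, the tray or the board under the boxes, and come down only over the thing you are pointing at, not low over the other magnets or boxes.

Things in the scene. Friction and masses are not known exactly. Their poses are not given: they have to be found in the camera images.
- pear: the pear magnet: a flat yellow pear, about 49 mm long with its brown stem and green leaf, 38 mm wide, 8 mm thick, lying loose in one compartment of the tray; origin at the middle of its underside (its upper face is 8 mm above that), z up, x towards the stem. Its upper face lies about 13 mm above the counter, 17 mm below the tray's rim
- tray: fixed open sorting tray of light wood with a grey lining, 190 mm (x) by 280 mm (y), 30 mm high, six compartments (2 along x, 3 along y) of about 87 by 87 mm, walls 5 mm, floor 5 mm thick; origin at the centre of its underside. One fruit magnet lies in each compartment; which one lies where changes
- blue_box: the gift box with the blue lid: brown card box 60 x 60 mm, 45 mm tall, with a white cross band over the lid, standing loose in a row of three boxes on the riser, about 85 mm apart; origin at the centre of its underside, the top of its lid 45 mm above that and 57 mm above the counter. The order of the boxes changes
- riser: fixed plywood riser board, 300 mm (x) by 90 mm (y), 12 mm thick, the three gift boxes on it; origin at the centre of its underside
- bell_top (a point): centre of the top of the red round push button (40 mm across) of the call bell, which stands fixed on the counter in a black housing; it is pressed straight down
- bell (a joint): travel of the call bell's button: 0 released, 0.006 m fully pressed; it springs back, and takes about 5 N to press fully; it rings from 0.004 m
- strawberry: another magnet, a red strawberry with a green top, about 40 to 50 mm across, 8 mm thick, loose in a compartment of the tray; origin at the middle of its underside
- orange: another magnet, a round orange with a green leaf, about 40 to 50 mm across, 8 mm thick, loose in a compartment of the tray; origin at the middle of its underside
- plum: another magnet, a round blue plum with a brown stem, about 40 to 50 mm across, 8 mm thick, loose in a compartment of the tray; origin at the middle of its underside
- avocado: another magnet, a green avocado half with a brown stone, about 40 to 50 mm across, 8 mm thick, loose in a compartment of the tray; origin at the middle of its underside
- daisy: another magnet, a white daisy with a yellow centre, about 40 to 50 mm across, 8 mm thick, loose in a compartment of the tray; origin at the middle of its underside
- red_box: the gift box with the red lid, like the blue-lidded one, loose on the riser; origin at the centre of its underside
- green_box: the gift box with the green lid, like the blue-lidded one, loose on the riser; origin at the centre of its underside
Mind the look-alikes: they are no part of the job. Of the things like the pear, leave any that is pink; of the rest the smaller one is meant.

How it is judged:
On the way, in this order (a step that is already met when the one before it is completed fails the run):
1. the fingertips point at the pear magnet from just above, and dwell (horizontal distance between the grasp point and pear below 0.025 m and z of the grasp point in the frame of pear between 0.008 and 0.083 m), for 1.5 s.
2. the fingertips point at the blue-lidded gift box from just above, and dwell (horizontal distance between the grasp point and blue_box below 0.025 m and z of the grasp point in the frame of blue_box between 0.045 and 0.12 m), for 1.5 s.
3. the call bell's button is pressed down by the fingers (value of joint bell above 0.004 m and contact force between the fingers and bell above 1 N), for 0.05 s.
At the end, for the whole second after the job is handed in: the bell's button is released (under 1.5 mm), every magnet and gift box is at rest within 5 mm of where it was (value of joint bell below 0.0015 m and distance of each of pear, strawberry, orange, plum, avocado, daisy, red_box, blue_box, green_box from where it was at the start of the episode below 0.005 m and linear speed of each of pear, strawberry, orange, plum, avocado, daisy, red_box, blue_box, green_box below 0.02 m/s); the robot touches nothing.
It fails at once if a magnet is touched (contact force between any of pear, strawberry, orange, plum, avocado, daisy and the fingers above 0.3 N or contact force between any of pear, strawberry, orange, plum, avocado, daisy and the arm above 0.3 N).
It fails at once if a gift box is touched (contact force between any of red_box, blue_box, green_box and the fingers above 0.3 N or contact force between any of red_box, blue_box, green_box and the arm above 0.3 N).
It fails at once if the tray or the riser board is touched (contact force between any of tray, riser and the fingers above 0.3 N or contact force between any of tray, riser and the arm above 0.3 N).
It fails at once if another magnet or gift box is pointed at (the fingers low, straight above it) ((horizontal distance between the grasp point and strawberry below 0.025 m and z of the grasp point in the frame of strawberry between 0.008 and 0.083 m) or (horizontal distance between the grasp point and orange below 0.025 m and z of the grasp point in the frame of orange between 0.008 and 0.083 m) or (horizontal distance between the grasp point and plum below 0.025 m and z of the grasp point in the frame of plum between 0.008 and 0.083 m) or (horizontal distance between the grasp point and avocado below 0.025 m and z of the grasp point in the frame of avocado between 0.008 and 0.083 m) or (horizontal distance between the grasp point and daisy below 0.025 m and z of the grasp point in the frame of daisy between 0.008 and 0.083 m) or (horizontal distance between the grasp point and red_box below 0.025 m and z of the grasp point in the frame of red_box between 0.045 and 0.12 m) or (horizontal distance between the grasp point and green_box below 0.025 m and z of the grasp point in the frame of green_box between 0.045 and 0.12 m)).
It fails at once if a magnet or gift box is lifted or shifted (not (distance of pear from where it was at the start of the episode below 0.005 m) or not (distance of strawberry from where it was at the start of the episode below 0.005 m) or not (distance of orange from where it was at the start of the episode below 0.005 m) or not (distance of plum from where it was at the start of the episode below 0.005 m) or not (distance of avocado from where it was at the start of the episode below 0.005 m) or not (distance of daisy from where it was at the start of the episode below 0.005 m) or not (distance of red_box from where it was at the start of the episode below 0.005 m) or not (distance of blue_box from where it was at the start of the episode below 0.005 m) or not (distance of green_box from where it was at the start of the episode below 0.005 m)).
It also fails if it takes over 61 s, if anything falls off the work surface, if the arm or the gripper's body presses on something with over 40 N, if the wrist force passes 120 N, or if a joint passes its speed limit or range.

## Robot

A 7-joint arm with a two-finger parallel gripper is mounted at the origin on the work surface. World frame = base frame: x ahead of the robot, y to its left, z up, the work surface at z = 0. Lengths are in m, angles in rad, forces in N, time in s.
With the tool pointing down it reaches from about 0.35 to 0.9 m from the base axis. Payload 8.1 kg.
Tool frame: the origin (TCP) lies at the very end of the fingers, on their centre line; the grasp point (between the pads) lies 19 mm behind it; z points along the fingers, y is the line along which they close (so a half turn about z gives the same grasp; the last joint's range is limited). The gripper opens to 92 mm and grips with 3 to 60 N. Pads are 19 mm wide; open, the fingers measure 130 mm over their backs; the gripper's body (75 mm by 190 mm) begins 47 mm behind the grasp point.
Start: joints at [-1.225, 0.434, 0.025, 1.573, -0.012, 1.134, -0.075], TCP at [0.271, 0.563, 0.227] pointing down, gripper open.
Joint ranges: [-2.62, 2.62], [-0.44, 2.09], [-1.27, 1.32], [0.08, 2.57], [-1.32, 4.46], [0.12, 2], [-2.74, 2.74]. Speed limits (rad/s): [2.22, 2.22, 3.01, 3.01, 3.14, 3.14, 3.14].

## Interface

Orientations are given as a rotation vector (axis times angle).
In Python, from cell import readout, cams, job gives the robot as it stands.
- The arm moves only by the tool drive_tool, never from a script. Its argument "commands" is a list of rows, each a list of 3 entries, a list of its own where there are three numbers: the turn, a rotation vector about the tool's x, y, z in rad, then the shift along the tool's x, y, z in cm, then the gripper's target within -1 to 1 (fully open at 1, half-way at 0, shut at -1). A call has 1 to 20 rows; each row is the pose to reach, as a shift and turn from the pose commanded when the call began, along the tool's axes at that moment; what a row does not reach only later rows make up. A row lasts 1/12 s, in which the tool goes at most 41.7 mm and 7.16 degrees, less where a joint would pass 70% of its speed; a pose out of reach is approached as far as the arm can. A call with a gripper value outside its range is refused whole. The fingers move at their own pace and stop on an object; "newtons" is the grip in N (left out, the last holds). Time passes only in rows, so rows that repeat a pose let the fingers close. It gives the time, the measured TCP pose, the force, the opening and the grip force at its end, in the units of the state.
- readout.observe(): the state, without advancing time (a new reading comes with each control period).
- cams.get_image(name): name is "scene" or "side" or "wrist"; returns the picture (384x512x3 uint8, blue, green, red); there is no depth.
- cams.camera_info(name): a dict with "camera_matrix" (3x3 intrinsics, pixels), "R" (3x3) and "t" (3): a world point X has camera coordinates R X + t. Camera axes: x right, y down, z forward; pixel columns grow to the right and rows downward; lengths in m; the calibration is good to about 2 mm. A picture is of the moment at which its call begins: read the wrist's pose just before it. camera_info takes no time and is no camera call; for the wrist camera it gives the pose at the moment of the call.
- job.sign_off(): hands the job in; it is judged then, once.
The state is a dict: "clock": time; "joints": joint angles; "dq": joint speeds; "joint_efforts": joint torques, N m; "position": TCP position; "ee_rot": TCP orientation; "force": force on the tool from outside, world axes, zero at the start; "ft_torque": the same for the moment, N m; "width": opening from 0.0 (shut) to 1.0 (fully open); "gripper_force": force on a finger pad.
Only numpy, scipy, OpenCV 4.12 (cv2) and the standard library are available. Lean on these libraries where they do the work, as an engineer would, in place of code of your own. Each camera call takes 0.05 s, during which the arm holds its last target. There are 200 camera calls.

## Working session

There is one attempt and no reset: what is moved stays moved. The work goes in short steps, Python scripts to look and compute and a tool call to move; the robot and the scene stay as the last step left them, time stands still between calls to the robot, and variables do not carry over. Pictures are saved under pics/ and viewed, at most 10 in all, crops included, and the job is handed in when it is done.

Besides the shell and the picture viewer there is one more tool, called as name(argument=value, ...), one argument or row to a line, values as JSON. drive_tool: Moves the arm, as the interface text tells. Its arguments: {"type":"object","properties":{"commands":{"type":"array"},"newtons":{"type":"number"}},"required":["commands"]}

```bash
mkdir -p pics
python3 - <<'E'
from cell import readout, cams, job
import cv2,numpy as np
o=readout.observe();print(o)
a=cams.get_image("scene");b=cams.get_image("side")
cv2.imwrite("pics/a.png",a);cv2.imwrite("pics/b.png",b)
for n in("scene","side"):
  i=cams.camera_info(n);print(n,-i["R"].T@i["t"])
E
```

```text
{'clock': 0.0, 'joints': array([-1.2245724 ,  0.4352371 ,  0.0249624 ,  1.57406843, -0.01157791,
        1.13396555, -0.0750874 ]), 'dq': array([-3.95930610e-04,  3.50170886e-04,  2.95453902e-05,  1.60178607e-05,
       -4.79991162e-04, -1.80390005e-03,  3.54182291e-04]), 'joint_efforts': array([ 5.58481815e-05, -6.67842937e+01,  9.84726660e-01, -3.14465868e+01,
       -6.06392696e-02,  4.28353669e-02,  2.00233872e-04]), 'position': array([0.27103165, 0.56263676, 0.22594715]), 'ee_rot': array([-6.99124495e-01, -3.06262033e+00,  2.39115624e-03]), 'force': array([-0.38456917, -0.22106538,  0.15986048]), 'ft_torque': array([-0.03629286, -0.00077862,  0.00667258]), 'gripper_force': 0.0, 'width': 1.0007149250751946}
scene [0.9526347  0.43925422 0.85354236]
side [ 0.42765074 -0.68180459  0.74573119]
```

View pics/a.png

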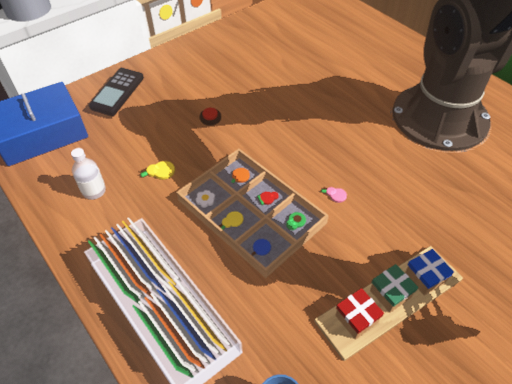

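View pics/b.png

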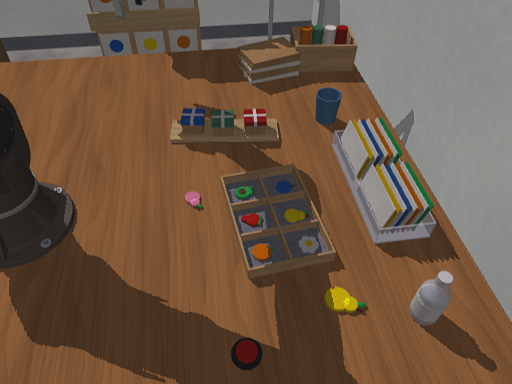

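Scene picture: the pear candidates are yellow in the tray (233,219), a bigger yellow one on the counter (160,170), and a pink one (335,195). The tray one fits, being yellow, smaller and in a compartment. The blue-lidded box is at (431,269) and the bell at (210,116). In the side picture the same things are at (294,215), (193,118) and (247,352). Next I localise them and make the confirming crop.

```bash
cat > h.py <<'E'
import cv2,numpy as np
from cell import cams
def proj(n,P):
    i=cams.camera_info(n);c=i["camera_matrix"]@(i["R"]@np.array(P)+i["t"]);return c[:2]/c[2]
def ray(i,px,z):
    d=i["R"].T@np.linalg.inv(i["camera_matrix"])@[px[0],px[1],1];c=-i["R"].T@i["t"]
    return c+d*(z-c[2])/d[2]
HSV={"yellow":((22,120,80),(35,255,255)),"blue":((105,100,40),(130,255,255)),"red":((0,150,60),(6,255,255)),"green":((40,60,30),(90,255,255)),"pink":((150,60,80),(175,255,255)),"orange":((7,210,180),(16,255,255))}
def blob(im,col,near,r=25):
    m=cv2.inRange(cv2.cvtColor(im,cv2.COLOR_BGR2HSV),*HSV[col])
    k=np.zeros_like(m);cv2.circle(k,tuple(map(int,near)),r,255,-1);m&=k
    M=cv2.moments(m,True);return np.array([M["m10"],M["m01"]])/max(M["m00"],1),M["m00"]
E
python3 - <<'E'
from h import *
a=cv2.imread("pics/a.png");b=cv2.imread("pics/b.png")
T=[("pear","yellow",(233,219),(294,215),.013,12),("bigpear","yellow",(160,170),(340,300),.01,25),("bluebox","blue",(431,269),(193,118),.055,20),("green","green",(395,286),(222,118),.055,18),("red","red",(360,311),(255,117),.055,20),("bell","red",(210,114),(247,350),.03,14),
("plum","blue",(262,246),(285,187),.013,12),("straw","red",(268,197),(252,220),.013,12),("orange","orange",(241,174),(261,252),.013,12)]
for n,c,pa,pb,z,r in T:
    for nm,im,p in(("scene",a,pa),("side",b,pb)):
        q,s=blob(im,c,p,r);print(n,nm,q.round(1),s,ray(cams.camera_info(nm),q,z).round(4))
for n,p in(("daisy",(205,198)),("avoc",(298,220)),("trayc c",(238,152)),("tray",(326,217)),("tray",(267,271)),("tray",(180,193))):print(n,ray(cams.camera_info("scene"),p,.013 if n in("daisy","avoc") else .03).round(3))
A=cv2.resize(a[140:280,130:350],None,fx=2.5,fy=2.5,interpolation=cv2.INTER_CUBIC);cv2.imwrite("pics/c.png",A)
E
```

```text
pear scene [232.6 219.3] 255.0 [ 0.6273 -0.0692  0.013 ]
pear side [293.7 215.1] 218.0 [ 0.6236 -0.0765  0.013 ]
bigpear scene [160.9 169.6] 377.0 [ 0.6715 -0.2932  0.01  ]
bigpear side [340.  300.1] 637.0 [ 0.6674 -0.3004  0.01  ]
bluebox scene [430.4 268.9] 646.0 [0.4214 0.2857 0.055 ]
bluebox side [192.7 117. ] 253.0 [0.4152 0.271  0.055 ]
green scene [395.  286.1] 579.0 [0.5012 0.2674 0.055 ]
green side [222.5 118.9] 239.0 [0.4948 0.2518 0.055 ]
red scene [359.7 311. ] 698.0 [0.5877 0.2605 0.055 ]
red side [254.2 117.1] 221.0 [0.5811 0.2483 0.055 ]
bell scene [209.7 113.7] 165.0 [ 0.4814 -0.3611  0.03  ]
bell side [246.3 351.3] 384.0 [ 0.4707 -0.3836  0.03  ]
plum scene [261.6 246.6] 230.0 [0.6221 0.0241 0.013 ]
plum side [283.2 186.6] 155.0 [0.618  0.0167 0.013 ]
straw scene [268.7 196.8] 157.0 [ 0.5276 -0.0678  0.013 ]
straw side [250.8 219.1] 157.0 [ 0.5244 -0.0747  0.013 ]
orange scene [0. 0.] 0.0 [ 0.6931 -1.2874  0.013 ]
orange side [252. 251.] 1.0 [ 0.514  -0.1626  0.013 ]
daisy [ 0.64  -0.155  0.013]
avoc [0.519 0.021 0.013]
trayc c [ 0.507 -0.208  0.03 ]
tray [0.476 0.061 0.03 ]
tray [0.656 0.083 0.03 ]
tray [ 0.682 -0.19   0.03 ]
```

View pics/c.png

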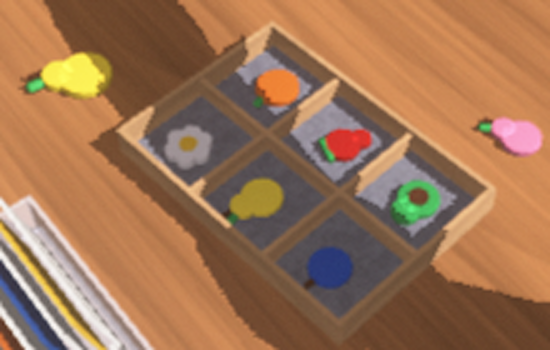

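The enlarged crop shows the yellow pear lying alone in its compartment at (257,200) in the crop, with its stem to the lower left. The larger yellow pear is outside the tray at (80,75), and the pink one at (520,135). So the tray pear is the one.

```bash
cat >> h.py <<'E'
from cell import readout
from scipy.spatial.transform import Rotation as Rn
def shift(t):
    o=readout.observe();return (Rn.from_rotvec(o["ee_rot"]).inv().apply(np.array(t)-o["position"])*100).round(2)
def two(pa,pb):
    A=np.zeros((3,3));v=np.zeros(3)
    for n,p in(("scene",pa),("side",pb)):
        i=cams.camera_info(n);d=i["R"].T@np.linalg.inv(i["camera_matrix"])@[p[0],p[1],1];d/=np.linalg.norm(d)
        P=np.eye(3)-np.outer(d,d);A+=P;v+=P@(-i["R"].T@i["t"])
    return np.linalg.solve(A,v)
E
python3 - <<'E'
from h import *
print(shift([.629,-.073,.2]))
print(two((209.7,113.7),(246.3,351.3)),two((232.6,219.3),(293.7,215.1)),two((430.4,268.9),(192.7,117)))
E
```

```text
[-59.84 -41.73   2.67]
[ 0.47178878 -0.37700549  0.01368519] [ 0.62519277 -0.07226055  0.00786529] [0.41512408 0.28386504 0.04562417]
```

drive_tool(
  commands=[
    [[0,0,0],[-60,-42,1],-1],
    [[0,0,0],[-60,-42,1],-1],
    [[0,0,0],[-60,-42,1],-1],
    [[0,0,0],[-60,-42,1],-1],
    [[0,0,0],[-60,-42,1],-1],
    [[0,0,0],[-60,-42,1],-1],
    [[0,0,0],[-60,-42,1],-1],
    [[0,0,0],[-60,-42,1],-1],
    [[0,0,0],[-60,-42,1],-1],
    [[0,0,0],[-60,-42,1],-1],
    [[0,0,0],[-60,-42,1],-1],
    [[0,0,0],[-60,-42,1],-1],
    [[0,0,0],[-60,-42,1],-1],
    [[0,0,0],[-60,-42,1],-1],
    [[0,0,0],[-60,-42,1],-1],
    [[0,0,0],[-60,-42,1],-1],
    [[0,0,0],[-60,-42,1],-1],
    [[0,0,0],[-60,-42,1],-1],
    [[0,0,0],[-60,-42,1],-1],
    [[0,0,0],[-60,-42,1],-1],
  ],
)

```text
clock: 1.77
position: [0.6294, -0.0775, 0.2159]
ee_rot: [-0.704, -3.061, 0.001]
force: [-0.2, 0.7, 0.1]
width: 0.004
gripper_force: 0.0
```

Run:
```python
from h import *
i=cams.camera_info("wrist");w=cams.get_image("wrist");cv2.imwrite("pics/d.png",w)
p=proj("wrist",[.627,-.073,.013]);print(p)
q,s=blob(w,"yellow",p,60);print(q,s,ray(i,q,.013));print(readout.observe()["position"])
```

```text
[255.37623223 171.51311163]
[254.25502513 170.04522613] 796.0 [ 0.62482775 -0.07573703  0.013     ]
[ 0.62910198 -0.07545043  0.21606814]
```

View pics/d.png

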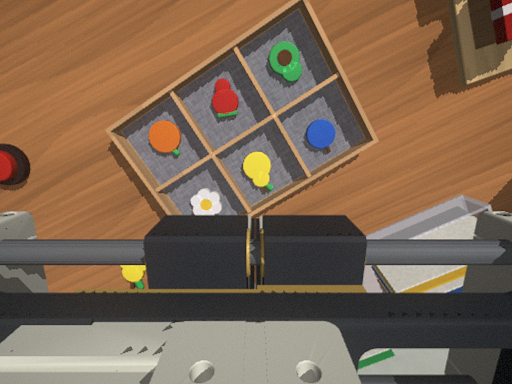

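The wrist picture shows the yellow pear at about (257,170), which puts it right under the fingers at (0.627,-0.076). Going straight down.

drive_tool(
  commands=[
    [[0,0,0],[0,0,4],-1],
    [[0,0,0],[0,0,8],-1],
    [[0,0,0],[0,0,11],-1],
    [[0,0,0],[0,0,13.5],-1],
    [[0,0,0],[0,0,15],-1],
    [[0,0,0],[0,0,16.5],-1],
    [[0,0,0],[0,0,17],-1],
    [[0,0,0],[0,0,17],-1],
    [[0,0,0],[0,0,17],-1],
    [[0,0,0],[0,0,17],-1],
    [[0,0,0],[0,0,17],-1],
    [[0,0,0],[0,0,17],-1],
    [[0,0,0],[0,0,17],-1],
    [[0,0,0],[0,0,17],-1],
    [[0,0,0],[0,0,17],-1],
    [[0,0,0],[0,0,17],-1],
    [[0,0,0],[0,0,17],-1],
    [[0,0,0],[0,0,17],-1],
    [[0,0,0],[0,0,17],-1],
    [[0,0,0],[0,0,17],-1],
  ],
)

```text
clock: 3.48
position: [0.6295, -0.0757, 0.0467]
ee_rot: [-0.699, -3.063, -0.0]
force: [-0.0, -0.4, 0.4]
width: 0.007
gripper_force: 0.0
```

drive_tool(
  commands=[
    [[0,0,0],[0,0,0],-1],
    [[0,0,0],[0,0,0],-1],
    [[0,0,0],[0,0,0],-1],
    [[0,0,0],[0,0,0],-1],
    [[0,0,0],[0,0,0],-1],
    [[0,0,0],[0,0,0],-1],
    [[0,0,0],[0,0,0],-1],
    [[0,0,0],[0,0,0],-1],
    [[0,0,0],[0,0,0],-1],
    [[0,0,0],[0,0,0],-1],
    [[0,0,0],[0,0,0],-1],
    [[0,0,0],[0,0,0],-1],
    [[0,0,0],[0,0,0],-1],
    [[0,0,0],[0,0,0],-1],
    [[0,0,0],[0,0,0],-1],
  ],
)

```text
clock: 4.73
position: [0.6295, -0.0757, 0.0467]
ee_rot: [-0.699, -3.063, -0.0]
force: [0.6, -0.9, 0.6]
width: 0.004
gripper_force: 0.0
```

Run:
```python
from h import *
o=readout.observe();print(o["position"],o["force"])
print(shift([.418,.283,.2]), shift([*o["position"][:2],.22]))
```

```text
[ 0.62949332 -0.07566876  0.04673677] [ 0.64848547 -0.94108858  0.58523922]
[ 34.62  23.14 -15.33] [  0.     0.   -17.33]
```

drive_tool(
  commands=[
    [[0,0,0],[0,0,-4],-1],
    [[0,0,0],[0,0,-8],-1],
    [[0,0,0],[0,0,-12],-1],
    [[0,0,0],[0,0,-16],-1],
    [[0,0,0],[0,0,-17],-1],
    [[0,0,0],[34.5,23,-17],-1],
    [[0,0,0],[34.5,23,-17],-1],
    [[0,0,0],[34.5,23,-17],-1],
    [[0,0,0],[34.5,23,-17],-1],
    [[0,0,0],[34.5,23,-17],-1],
    [[0,0,0],[34.5,23,-17],-1],
    [[0,0,0],[34.5,23,-17],-1],
    [[0,0,0],[34.5,23,-17],-1],
    [[0,0,0],[34.5,23,-17],-1],
    [[0,0,0],[34.5,23,-17],-1],
    [[0,0,0],[34.5,23,-17],-1],
    [[0,0,0],[34.5,23,-17],-1],
    [[0,0,0],[34.5,23,-17],-1],
    [[0,0,0],[34.5,23,-17],-1],
    [[0,0,0],[34.5,23,-17],-1],
  ],
)

```text
clock: 6.4
position: [0.4194, 0.2798, 0.2167]
ee_rot: [0.703, 3.061, -0.0]
force: [-0.7, -0.7, -0.5]
width: 0.002
gripper_force: 0.0
```

Run:
```python
from h import *
i=cams.camera_info("wrist");w=cams.get_image("wrist");cv2.imwrite("pics/e.png",w)
p=proj("wrist",[.418,.283,.057]);print(p)
q,s=blob(w,"blue",p,70);print(q,s,ray(i,q,.057));print(readout.observe()["position"])
```

```text
[256.18156513 178.04099832]
[255.16168009 174.39988493] 1738.0 [0.41363097 0.28365513 0.057     ]
[0.41934436 0.27997231 0.21674022]
```

View pics/e.png

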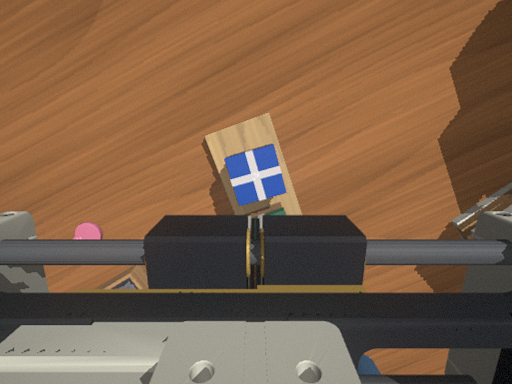

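The wrist picture shows the blue lid with its cross centred at (257,175), 6 mm off the present position. I correct by 5 mm in tool x and go down.

drive_tool(
  commands=[
    [[0,0,0],[0.5,0.1,1],-1],
    [[0,0,0],[0.5,0.1,4],-1],
    [[0,0,0],[0.5,0.1,7.5],-1],
    [[0,0,0],[0.5,0.1,10],-1],
    [[0,0,0],[0.5,0.1,12],-1],
    [[0,0,0],[0.5,0.1,12.8],-1],
    [[0,0,0],[0.5,0.1,12.8],-1],
    [[0,0,0],[0.5,0.1,12.8],-1],
    [[0,0,0],[0.5,0.1,12.8],-1],
    [[0,0,0],[0.5,0.1,12.8],-1],
    [[0,0,0],[0.5,0.1,12.8],-1],
    [[0,0,0],[0.5,0.1,12.8],-1],
    [[0,0,0],[0.5,0.1,12.8],-1],
    [[0,0,0],[0.5,0.1,12.8],-1],
    [[0,0,0],[0.5,0.1,12.8],-1],
    [[0,0,0],[0.5,0.1,12.8],-1],
    [[0,0,0],[0.5,0.1,12.8],-1],
    [[0,0,0],[0.5,0.1,12.8],-1],
    [[0,0,0],[0.5,0.1,12.8],-1],
    [[0,0,0],[0.5,0.1,12.8],-1],
  ],
)

```text
clock: 8.12
position: [0.4144, 0.2843, 0.0887]
ee_rot: [-0.699, -3.063, 0.0]
force: [0.5, 0.1, -0.3]
width: 0.003
gripper_force: 0.0
```

drive_tool(
  commands=[
    [[0,0,0],[0,0,0],-1],
    [[0,0,0],[0,0,0],-1],
    [[0,0,0],[0,0,0],-1],
    [[0,0,0],[0,0,0],-1],
    [[0,0,0],[0,0,0],-1],
    [[0,0,0],[0,0,0],-1],
    [[0,0,0],[0,0,0],-1],
    [[0,0,0],[0,0,0],-1],
    [[0,0,0],[0,0,0],-1],
    [[0,0,0],[0,0,0],-1],
    [[0,0,0],[0,0,0],-1],
    [[0,0,0],[0,0,0],-1],
    [[0,0,0],[0,0,0],-1],
    [[0,0,0],[0,0,0],-1],
    [[0,0,0],[0,0,0],-1],
  ],
)

```text
clock: 9.37
position: [0.4144, 0.2843, 0.0887]
ee_rot: [0.699, 3.063, 0.0]
force: [0.5, 0.6, 0.1]
width: 0.008
gripper_force: 0.0
```

Run:
```python
from h import *
o=readout.observe();print(o["position"],o["force"])
print(shift([.475,-.373,.2]))
```

```text
[0.41444256 0.28432512 0.08873656] [0.4723255  0.63361465 0.13325987]
[-33.99 -56.59 -11.13]
```

drive_tool(
  commands=[
    [[0,0,0],[0,0,-4],-1],
    [[0,0,0],[0,0,-8],-1],
    [[0,0,0],[0,0,-12],-1],
    [[0,0,0],[-34,-56.5,-12],-1],
    [[0,0,0],[-34,-56.5,-12],-1],
    [[0,0,0],[-34,-56.5,-12],-1],
    [[0,0,0],[-34,-56.5,-12],-1],
    [[0,0,0],[-34,-56.5,-12],-1],
    [[0,0,0],[-34,-56.5,-12],-1],
    [[0,0,0],[-34,-56.5,-12],-1],
    [[0,0,0],[-34,-56.5,-12],-1],
    [[0,0,0],[-34,-56.5,-12],-1],
    [[0,0,0],[-34,-56.5,-12],-1],
    [[0,0,0],[-34,-56.5,-12],-1],
    [[0,0,0],[-34,-56.5,-12],-1],
    [[0,0,0],[-34,-56.5,-12],-1],
    [[0,0,0],[-34,-56.5,-12],-1],
    [[0,0,0],[-34,-56.5,-12],-1],
    [[0,0,0],[-34,-56.5,-12],-1],
    [[0,0,0],[-34,-56.5,-12],-1],
  ],
)

```text
clock: 11.03
position: [0.4736, -0.3803, 0.2088]
ee_rot: [0.711, 3.06, -0.008]
force: [-0.8, -0.3, -0.3]
width: 0.004
gripper_force: 0.0
```

Run:
```python
from h import *
i=cams.camera_info("wrist");w=cams.get_image("wrist");i=cams.camera_info("wrist");cv2.imwrite("pics/f.png",w)
p=proj("wrist",[.473,-.375,.02]);print(p)
q,s=blob(w,"red",p,60);print(q,s,ray(i,q,.02),ray(i,q,.03));o=readout.observe();print(o["position"],o["joints"].round(2),o["dq"].round(2))
```

```text
[255.48292152 174.25216121]
[257.94140625 171.91145833] 768.0 [ 0.47164689 -0.37082779  0.02      ] [ 0.46998851 -0.3701254   0.03      ]
[ 0.47410317 -0.37663422  0.20842902] [ 0.24  0.44  0.5   1.68 -0.23  1.08  1.92] [-0.06 -0.03 -0.05  0.05 -0.01  0.   -0.03]
```

View pics/f.png

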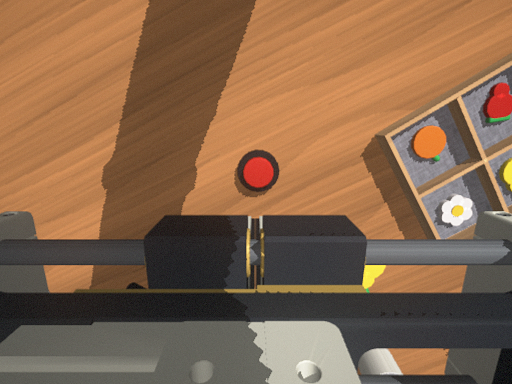

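The wrist picture shows the red button in its black housing at (258,172), which is about (0.471,-0.372), 5 mm away. Correcting and going down to just over it.

drive_tool(
  commands=[
    [[0,0,0],[0.4,0.2,4],-1],
    [[0,0,0],[0.4,0.2,8],-1],
    [[0,0,0],[0.4,0.2,11],-1],
    [[0,0,0],[0.4,0.2,14],-1],
    [[0,0,0],[0.4,0.2,15.5],-1],
    [[0,0,0],[0.4,0.2,16.5],-1],
    [[0,0,0],[0.4,0.2,16.7],-1],
    [[0,0,0],[0.4,0.2,16.7],-1],
    [[0,0,0],[0.4,0.2,16.7],-1],
    [[0,0,0],[0.4,0.2,16.7],-1],
  ],
)

```text
clock: 11.92
position: [0.4737, -0.3691, 0.0431]
ee_rot: [0.698, 3.061, -0.001]
force: [-0.2, 0.5, 0.2]
width: 0.003
gripper_force: 0.0
```

drive_tool(
  commands=[
    [[0,0,0],[0,0,0.3],-1],
    [[0,0,0],[0,0,0.5],-1],
    [[0,0,0],[0,0,0.8],-1],
    [[0,0,0],[0,0,1],-1],
    [[0,0,0],[0,0,1],-1],
    [[0,0,0],[0,0,1],-1],
  ],
)

```text
clock: 12.42
position: [0.4727, -0.3686, 0.0315]
ee_rot: [-0.699, -3.062, -0.0]
force: [0.0, 0.3, 0.6]
width: 0.007
gripper_force: 0.0
```

drive_tool(
  commands=[
    [[0,0,0],[0,-0.3,0.2],-1],
    [[0,0,0],[0,-0.3,0.4],-1],
    [[0,0,0],[0,-0.3,0.4],-1],
    [[0,0,0],[0,-0.3,0.4],-1],
  ],
)

```text
clock: 12.75
position: [0.4714, -0.3714, 0.0275]
ee_rot: [-0.699, -3.062, -0.0]
force: [0.0, 0.0, -0.5]
width: 0.005
gripper_force: 0.0
```

drive_tool(
  commands=[
    [[0,0,0],[0,0,0.2],-1],
    [[0,0,0],[0,0,0.3],-1],
    [[0,0,0],[0,0,0.3],-1],
    [[0,0,0],[0,0,0.3],-1],
  ],
)

```text
clock: 13.08
position: [0.4715, -0.3713, 0.0246]
ee_rot: [-0.699, -3.063, -0.0]
force: [-0.3, -0.3, -0.8]
width: 0.004
gripper_force: 0.0
```

drive_tool(
  commands=[
    [[0,0,0],[0,0,0.2],-1],
    [[0,0,0],[0,0,0.3],-1],
    [[0,0,0],[0,0,0.3],-1],
    [[0,0,0],[0,0,0.3],-1],
  ],
)

```text
clock: 13.42
position: [0.4717, -0.3715, 0.0218]
ee_rot: [0.699, 3.062, -0.0]
force: [0.7, -0.3, 2.0]
width: 0.004
gripper_force: 0.8
```

drive_tool(
  commands=[
    [[0,0,0],[0,0,0.2],-1],
    [[0,0,0],[0,0,0.2],-1],
    [[0,0,0],[0,0,0.2],-1],
    [[0,0,0],[0,0,0.2],-1],
  ],
)

```text
clock: 13.75
position: [0.4717, -0.3715, 0.0198]
ee_rot: [0.699, 3.062, -0.0]
force: [1.3, -1.3, 3.0]
width: 0.005
gripper_force: 1.4
```

drive_tool(
  commands=[
    [[0,0,0],[0,0,0.2],-1],
    [[0,0,0],[0,0,0.2],-1],
    [[0,0,0],[0,0,0.2],-1],
    [[0,0,0],[0,0,0.2],-1],
  ],
)

```text
clock: 14.08
position: [0.4717, -0.3715, 0.0178]
ee_rot: [0.699, 3.062, -0.0]
force: [0.3, -0.5, 4.3]
width: 0.007
gripper_force: 2.0
```

drive_tool(
  commands=[
    [[0,0,0],[0,0,0.1],-1],
    [[0,0,0],[0,0,0.2],-1],
    [[0,0,0],[0,0,0.2],-1],
    [[0,0,0],[0,0,0.2],-1],
  ],
)

```text
clock: 14.42
position: [0.4717, -0.3715, 0.0163]
ee_rot: [0.699, 3.062, 0.0]
force: [-0.8, 1.5, 11.7]
width: 0.007
gripper_force: 5.4
```

The force rose sharply to 11.7 N, so the button is bottomed. Drawing back.

drive_tool(
  commands=[
    [[0,0,0],[0,0,-1],-1],
    [[0,0,0],[0,0,-4],-1],
    [[0,0,0],[0,0,-8],-1],
    [[0,0,0],[0,0,-12],-1],
    [[0,0,0],[0,0,-15],-1],
    [[0,0,0],[0,0,-15],-1],
    [[0,0,0],[0,0,-15],-1],
    [[0,0,0],[0,0,-15],-1],
    [[0,0,0],[0,0,-15],-1],
  ],
)

```text
clock: 15.17
position: [0.4707, -0.3706, 0.1644]
ee_rot: [-0.698, -3.06, -0.002]
force: [-0.6, -0.2, -0.7]
width: 0.003
gripper_force: 0.0
```

Run:
```python
from cell import readout, job
o=readout.observe();print(o["position"],o["force"])
print(job.sign_off())
```

```text
[ 0.47066484 -0.37055763  0.16438437] [-0.5671464  -0.17071908 -0.7447683 ]
the job is handed in; nothing more can be done
None
```

The job is handed in at about 15 s (no verdict came back): I pointed at the yellow pear and the blue-lidded box for about 2 s each, pressed the bell's button to its stop (11.7 N), and drew back.

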